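# Clear the chart stand and turn its leaf over

### The job

Pick nothing up: work with the fingertips only. First push the scrub brush right off the chart stand, so that it lies flat on the table still bristles down, and leave the stand's half-raised leaf where it is meanwhile. Then, without pinching the leaf, turn it from beneath over its spine to the side where the brush was and press it down flat there; turn it steadily, do not fling it, and leave the other things on the table where they are.

Things in the scene. Friction and masses are not known exactly. Their poses are not given: they have to be found in the camera images.
- chart_stand: Low grey board 160 (x) by 340 (y) by 8 mm, fixed to the table; origin at the centre of its underside. Its x runs along the spine (roughly away from the robot), its y to the left. The brush lies on the left (+y) half; the leaf is hinged on the middle line and starts over the right (-y) half. Dark hinge blocks 14 mm square, 20 mm high stand at both ends of the spine (x = +-66 mm).
- spine (a point): Middle of the leaf's hinge axis, 13 mm above the table, over the stand's origin; axes as the stand's. A steel tube of 5 mm radius lies along this axis (x from -57 to +57 mm).
- leaf (a joint): Hinge angle of the leaf: 0 = lying flat on the right (-y) half, pi/2 = upright, 3.14 = lying flat on the left (+y) half (end stop). Starts half raised, between about 0.4 and 0.7. The hinge is stiff: the leaf stays at any angle where it is left, and takes about 2 N at its free edge to turn.
- leaf_edge (a point): Middle of the leaf's free edge, 150 mm from the hinge axis. The leaf is a rigid white plate with a printed grid on both faces, 110 mm along the spine, reaching from the spine to 150 mm from it, 4 mm thick, centred on the hinge axis. It lies flat when its middle plane is at hinge height. A 1.5 mm sheet (94 x 126 mm, 8 mm in from the edge) lies on the face that looks up at first.
- scrub_brush: Wooden scrub brush lying bristles down on the left half of the stand, 61 (its x) by 154 (its y, its length, roughly along the spine) by 46 mm high, about 70 g, solid. Origin at the centre of its underside; z up; height 8 mm when it lies on the stand, 0 on the table.
- marker: Marker pen lying to the right of the stand, 135 mm long, 16 mm thick; origin at the centre of its underside. Leave alone.
- key_ring: Key ring with keys and a tag, lying flat right of the stand, 101 x 122 x 8 mm; origin at the centre of its underside. Leave alone.
- tape_roll: Roll of tape lying flat far right, 98 mm across, 25 mm high; origin at the centre of its underside. Leave alone.
- spare_head_1: Spare spray head lying on its side with its tube, white, 215 x 97 x 22 mm, far left; origin at the centre of its underside. Leave alone.
- dosing_cup: Small open dosing cup standing behind the stand, 65 mm across, 68 mm high; origin at the centre of its underside. Leave alone.

How it is judged (in metres and radians):
On the way, in this order (a step that is already met when the one before it is completed fails the run):
1. the brush lies flat on the table, off the stand, with the leaf not yet turned (height (world z) of scrub_brush between -0.01 and 0.003 m and angle between scrub_brush's own z axis and vertical below 0.06 rad and value of joint leaf below 1 rad), for 0.1 s.
2. the leaf is past upright (value of joint leaf above 1.9 rad), for 0.1 s.
At the end, for the whole second after the job is handed in: The leaf lies flat on the left half (joint above 3.03 rad, within about 6 degrees of the stop) and is at rest; the brush lies bristles down, flat on the table (origin height within -10 to +3 mm, tilt under 0.06 rad), off the stand and at rest (height (world z) of scrub_brush between -0.01 and 0.003 m and angle between scrub_brush's own z axis and vertical below 0.06 rad and value of joint leaf above 3.03 rad and velocity of joint leaf between -0.05 and 0.05 rad/s and linear speed of scrub_brush below 0.02 m/s); the robot touches nothing.
It fails at once if the brush is lifted more than 25 mm above the table (height (world z) of scrub_brush above 0.025 m).
It fails at once if the leaf is pinched: the fingers press with over 2 N on the sheet on the face that looks up at first, while only the other face need be touched (contact force between the fingers and leaf_c2 above 2 N).
It fails at once if the brush is tipped over (angle between scrub_brush's own z axis and vertical above 0.7 rad).
It fails at once if the leaf is flung (faster than 6 rad/s) (velocity of joint leaf above 6 rad/s).
It fails at once if one of the other things (marker, keys, tape, white spray head, cup) is moved more than 30 mm (distance of any of marker, key_ring, tape_roll, spare_head_1, dosing_cup from where it was at the start of the episode above 0.03 m).
It also fails if it takes over 58 s, if anything falls off the work surface, if the arm or the gripper's body presses on something with over 40 N, if the wrist force passes 120 N, or if a joint passes its speed limit or range.

### The arm

A 6-joint arm with a two-finger parallel gripper is mounted at the origin on a cart in front of the work surface, level with it; the furniture and walls round the work are solid. World frame = base frame: x ahead of the robot, y to its left, z up, the work surface at z = 0. Lengths are in mm, angles in rad, forces in N, time in s.
With the tool pointing down it reaches from about 350 to 975 mm from the base axis. Payload 7.1 kg.
Tool frame: the origin (TCP) lies midway between the tips of the shut fingers; the grasp point (between the pads) lies 19 mm behind it (ctrl.grip_depth is the distance from the TCP to the grasp point, in mm); z points along the fingers, y is the line along which they close (so a half turn about z gives the same grasp; the last joint's range is limited). The gripper opens to 88 mm and grips with 3 to 60 N. Pads are 20 mm wide; open, the fingers measure 115 mm over their backs; the gripper's body (75 mm by 178 mm) begins 61 mm behind the grasp point.
Start: joints at [-1.302, 0.423, 1.63, -0, 1.089, -0.019], TCP at [177.42, -599.272, 222.675] pointing down, gripper open.
Joint ranges: [-3, 3], [-0.9, 2.11], [0.09, 2.58], [-1.31, 4.45], [0.11, 2.69], [-2.54, 2.54]. Speed limits (rad/s): [2.39, 2.39, 3.01, 3.14, 3.14, 3.14].

### API

Orientations are given as a rotation vector (axis times angle).
In Python, from workcell import ctrl, cams gives the robot as it stands.
- The arm moves only by the tool move_arm, never from a script. Its argument "steps" is a list of rows, each a list of 3 entries, a list of its own where there are three numbers: the shift along the tool's x, y, z in units of 25 mm (1.0 is 25 mm), then the turn about the tool's z in units of 5 degrees (1.0 is 5 degrees), then the closure, from 0 (fully open) to 1 (shut). A call has 1 to 20 rows; each row shifts and turns the commanded pose from where the row before left it, along the tool's axes as they then stand; what a row does not reach is not made up. A row lasts 1/12 s, in which the tool goes at most 41.7 mm and 7.16 degrees, less where a joint would pass 70% of its speed; a pose out of reach is approached as far as the arm can. A call is refused whole if a number of a shift passes 1 or a number of a turn 1, either way. A call with a gripper value outside its range is refused whole. The fingers move at their own pace and stop on an object; the grip force is fixed at half the most. Time passes only in rows, so rows that do not move let the fingers close. It gives the time, the measured TCP pose, the force, the opening and the grip force at its end, in the units of the state.
- ctrl.get_obs(): the state, without advancing time (a new reading comes with each control period).
- cams.get_image(name): name is "scene" or "top"; returns a dict with "image" (384x512x3 uint8, red, green, blue), "camera_matrix" (3x3 intrinsics, pixels), "xyz" and "rotation" of the camera in the world. Camera axes: x right, y down, z forward; pixel columns grow to the right and rows downward; lengths in mm; the calibration is good to about 2 mm. A picture is of the moment at which its call begins. There is no depth.
- ctrl.close_job(): hands the job in; it is judged then, once.
Trained networks look in the newest picture that a camera, given by its name, has taken for a name from the list of things; names that differ only in an ending like _2 or _b are one class to them, and where a whole thing is asked for, a point or a joint stands for the part that bears it (a point fixed in the world has none). Each returns a list of dicts, best first, with "p" (0 to 1); they miss things now and then, are a little off and sometimes report something else, mostly with a low value. They report only what shows in the picture. A call takes as long as a camera call.
- cams.boxes_of(camera, thing): "rect" ([centre column, centre row, width, height] in pixels, round what is visible of it).
- cams.cut_out(camera, thing): "pixels" (384x512 bool, what is visible of it) and "rect" ([centre column, centre row, width, height] in pixels, round what is visible of it).
The state is a dict: "t": time; "qpos": joint angles; "qvel": joint speeds; "joint_torque": joint torques, N m; "ee_pos": TCP position; "orientation": TCP orientation; "ft_force": force on the tool from outside, world axes, zero at the start; "moment": the same for the moment, N m; "width": finger opening in mm; "grasp_force": force on a finger pad.
Only numpy, scipy, OpenCV 4.12 (cv2) and the standard library are available. Lean on these libraries where they do the work, as an engineer would, in place of code of your own. Each camera call takes 0.05 s, during which the arm holds its last target. There are 200 camera calls.

## Working session

There is one attempt and no reset: what is moved stays moved. The work goes in short steps, Python scripts to look and compute and a tool call to move; the robot and the scene stay as the last step left them, time stands still between calls to the robot, and variables do not carry over. Pictures are saved under pics/ and viewed, at most 10 in all, crops included, and the job is handed in when it is done.

Besides the shell and the picture viewer there is one more tool, called after "Request:" in YAML: its name, and indented under it one key for each argument. move_arm: Moves the arm, as the interface text tells. Its arguments: {"type":"object","properties":{"steps":{"type":"array"}},"required":["steps"]}

```bash
mkdir -p pics; cat > h.py <<'E'
import numpy as np,cv2
from workcell import ctrl,cams
from scipy.spatial.transform import Rotation as R
def ray(c,uv,z):
    K=np.array(c["camera_matrix"]);Rm=np.array(c["rotation"]);o=np.array(c["xyz"])
    d=Rm@np.linalg.solve(K,[uv[0],uv[1],1.]);return o+d*(z-o[2])/d[2]
def proj(c,p):
    K=np.array(c["camera_matrix"]);Rm=np.array(c["rotation"]);o=np.array(c["xyz"])
    q=K@(Rm.T@(np.array(p,float)-o));return q[:2]/q[2]
def save(c,n,s=1.5):
    cv2.imwrite("pics/"+n,cv2.resize(c["image"][:,:,::-1],None,fx=s,fy=s))
E
python3 - <<'E'
from h import *
o=ctrl.get_obs();print(o["ee_pos"],o["orientation"],o["width"])
for n in("top","scene"):
    c=cams.get_image(n);save(c,n+"0.png");print(n,c["xyz"],np.array(c["rotation"]).round(3).tolist(),c["camera_matrix"])
    for t in("chart_stand","scrub_brush","leaf","dosing_cup","spare_head_1","key_ring","marker"):
        for d in cams.cut_out(n,t)[:1]:
            m=d["pixels"].astype(np.uint8);pts=cv2.findNonZero(m)
            r=cv2.minAreaRect(pts);b=cv2.boxPoints(r)
            z={"scrub_brush":54,"chart_stand":8}.get(t,0)
            print(t,round(d["p"],2),[list(ray(c,p,z)[:2].round()) for p in b])
E
```

```text
[ 177.2668067  -598.76415444  221.92830396] [-3.10767142e+00 -4.50324026e-01  3.31836359e-04] 88.00369303976983
top [ 449.74108912   61.90774652 1565.91748812] [-2.137, 2.2, -0.131] [[412.9872964    0.         257.74021324]
 [  0.         412.9872964  191.93233328]
 [  0.           0.           1.        ]]Traceback (most recent call last):
  File "<stdin>", line 10, in <module>
  File "h.py", line 6, in ray
    d=Rm@np.linalg.solve(K,[uv[0],uv[1],1.]);return o+d*(z-o[2])/d[2]
                                                                 ~^^^
IndexError: invalid index to scalar variable.
```

```bash
sed -i 's/Rm=np.array(c\["rotation"\])/Rm=R.from_rotvec(c["rotation"]).as_matrix()/' h.py
python3 - <<'E'
from h import *
for n in("top","scene"):
    c=cams.get_image(n);save(c,n+"0.png");print(n,c["xyz"],c["rotation"])
    for t in("chart_stand","scrub_brush","leaf","dosing_cup","spare_head_1","key_ring","marker"):
        for d in cams.cut_out(n,t)[:1]:
            m=d["pixels"].astype(np.uint8);pts=cv2.findNonZero(m)
            r=cv2.minAreaRect(pts);b=cv2.boxPoints(r)
            z={"scrub_brush":54,"chart_stand":8}.get(t,0)
            print(t,round(d["p"],2),[ray(c,p,z)[:2].round().tolist() for p in b],b.round().tolist())
E
```

```text
top [ 449.74108912   61.90774652 1565.91748812] [-2.13677814  2.20006316 -0.13145711]
chart_stand 0.66 [[592.0, 275.0], [582.0, -66.0], [424.0, -60.0], [434.0, 277.0]] [[197.0, 202.0], [287.0, 202.0], [287.0, 244.0], [197.0, 244.0]]
scrub_brush 0.64 [[575.0, 254.0], [584.0, 200.0], [440.0, 174.0], [431.0, 227.0]] [[201.0, 205.0], [216.0, 202.0], [224.0, 242.0], [209.0, 245.0]]
leaf 0.72 [[573.0, 109.0], [569.0, -31.0], [448.0, -27.0], [452.0, 112.0]] [[241.0, 206.0], [278.0, 206.0], [278.0, 238.0], [241.0, 238.0]]
dosing_cup 0.55 [[816.0, 223.0], [814.0, 157.0], [744.0, 159.0], [746.0, 224.0]] [[210.0, 144.0], [227.0, 144.0], [227.0, 162.0], [210.0, 162.0]]
spare_head_1 0.72 [[547.0, 646.0], [542.0, 488.0], [448.0, 488.0], [453.0, 645.0]] [[99.0, 217.0], [141.0, 217.0], [141.0, 242.0], [99.0, 242.0]]
key_ring 0.73 [[475.0, -117.0], [545.0, -175.0], [493.0, -239.0], [423.0, -180.0]] [[301.0, 230.0], [316.0, 211.0], [333.0, 224.0], [319.0, 243.0]]
marker 0.69 [[585.0, -79.0], [588.0, -99.0], [465.0, -116.0], [462.0, -96.0]] [[290.0, 201.0], [295.0, 200.0], [301.0, 233.0], [296.0, 234.0
[... 412 characters left out ...]
 [638.0, -97.0], [514.0, -90.0], [461.0, 102.0]] [[253.0, 204.0], [282.0, 176.0], [299.0, 193.0], [270.0, 221.0]]
dosing_cup 0.55 [[871.0, 170.0], [861.0, 104.0], [741.0, 146.0], [752.0, 208.0]] [[202.0, 171.0], [216.0, 166.0], [222.0, 185.0], [208.0, 190.0]]
spare_head_1 0.84 [[584.0, 588.0], [546.0, 464.0], [447.0, 491.0], [486.0, 609.0]] [[140.0, 261.0], [176.0, 252.0], [183.0, 275.0], [146.0, 284.0]]
key_ring 0.49 [[537.0, -174.0], [498.0, -248.0], [436.0, -196.0], [474.0, -125.0]] [[310.0, 181.0], [329.0, 179.0], [330.0, 193.0], [311.0, 194.0]]
marker 0.52 [[592.0, -94.0], [601.0, -113.0], [470.0, -125.0], [463.0, -106.0]] [[288.0, 182.0], [290.0, 179.0], [312.0, 195.0], [310.0, 198.0]]
```

View pics/top0.png

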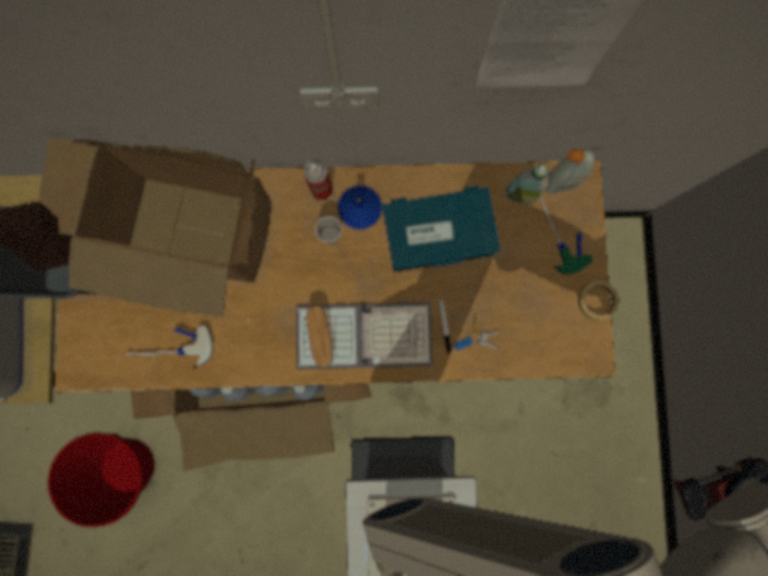

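View pics/scene0.png

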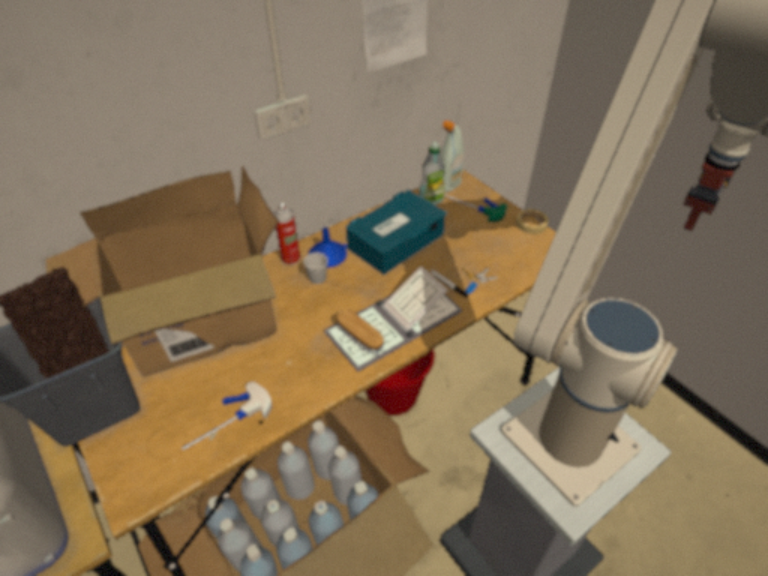

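The top view shows the stand at about cols 297-431, rows 304-368 (1.5x picture). The brush is on the left at (319,335), the leaf is raised on the right, and the marker and keys are further right. The scene view agrees. Next I'll fit the poses from the masks.

```bash
cat > fit.py <<'E'
from h import *
from scipy.optimize import minimize
S=4
def hull(c,P):
    m=np.zeros((384*S,512*S),np.uint8)
    q=np.array([proj(c,p) for p in P])*S+S/2
    cv2.fillConvexPoly(m,cv2.convexHull(q.round().astype(np.int32)),1);return m
def box(xs,ys,zs):return np.array([[x,y,z] for x in xs for y in ys for z in zs],float)
def place(P,x,y,a):return P@R.from_euler("z",a).as_matrix().T+[x,y,0]
def masks(t,ns):
    out=[]
    for n in ns:
        c=cams.get_image(n);d=cams.cut_out(n,t)
        if d and d[0]["p"]>.3:out.append((c,cv2.resize(d[0]["pixels"].astype(np.uint8),None,fx=S,fy=S,interpolation=cv2.INTER_LINEAR)))
    return out
def cost(ms,P):
    s=0
    for c,m in ms:
        h=hull(c,P);s+=1-(m&h).sum()/(m|h).sum()
    return s/len(ms)
def leafP(a):
    P=box((-55,55),(4,150),(-2,2));y,z=P[:,1].copy(),P[:,2].copy()
    P[:,1]=-(y*np.cos(a)+z*np.sin(a)) if 0 else -y*np.cos(a)+z*np.sin(a)
    P[:,2]=13+y*np.sin(a)+z*np.cos(a);return P
def opt(f,x0,d):
    sim=np.array([x0]+[np.array(x0)+np.eye(len(x0))[i]*d[i] for i in range(len(x0))])
    r=minimize(f,x0,method="Nelder-Mead",options=dict(initial_simplex=sim,maxiter=150));return r.x.round(3).tolist(),round(r.fun,3)
def brush(z,x0):
    b=masks("scrub_brush",("top","scene"))
    return opt(lambda v:cost(b,place(box((-30.5,30.5),(-77,77),(z,z+46)),*v)),x0,[10,10,.1])
E
python3 - <<'E'
from fit import *
top=masks("chart_stand",("top",));lf=masks("leaf",("top","scene"))
def f(v):
    L=place(leafP(v[3]),*v[:3]);
    return cost(lf,L)+cost(top,np.vstack([place(box((-80,80),(-170,170),(0,8)),*v[:3])]))
print(opt(f,[508,107,-.03,.55],[6,6,.05,.15]))
print(opt(lambda v:cost(lf,place(leafP(v[3]),*v[:3])),[508,107,-.03,.55],[6,6,.05,.15]))
print(brush(8,[505,215,.18-1.57]))
E
```

```text
([508.261, 109.189, -0.002, 0.513], np.float64(0.693))
([511.256, 112.404, -0.025, 0.473], np.float64(0.525))
([525.857, 202.61, -1.703], np.float64(0.378))
```

Request:
move_arm:
  steps:
    - [[0,0,0],-1,0.3]
    - [[0,0,0],-1,0.3]
    - [[0,0,0],-1,0.3]
    - [[0,0,0],-1,0.3]
    - [[0,0,0],-1,0.3]
    - [[0,0,0],-1,0.3]
    - [[0,0,0],-1,0.3]
    - [[0,0,0],-1,0.3]
    - [[0,0,0],-1,0.3]
    - [[0,0,0],-1,0.3]
    - [[0,0,0],-1,0.3]
    - [[0,0,0],-1,0.3]
    - [[0,0,0],-1,0.3]
    - [[0,0,0],-1,0.3]
    - [[0,0,0],-0.7,0.3]

```text
t: 2.65
ee_pos: [177.4, -599.3, 222.7]
orientation: [2.217, 2.226, -0.0]
ft_force: [-0.3, -0.9, -0.3]
width: 61.5
grasp_force: 0.0
```

```bash
python3 - <<'E'
from fit import *
out=[]
for n,(u,v) in (("top",(242,222)),("scene",(258,212))):
    c=cams.get_image(n)
    im=cv2.resize(c["image"][:,:,::-1],None,fx=6,fy=6,interpolation=cv2.INTER_CUBIC)
    im=np.clip(im.astype(float)*1.6,0,255).astype(np.uint8)
    col=[(0,0,255),(0,255,0),(255,0,0)]
    for i,t in enumerate(("chart_stand","leaf","scrub_brush")):
        d=cams.cut_out(n,t)
        m=cv2.resize(d[0]["pixels"].astype(np.uint8),None,fx=6,fy=6,interpolation=cv2.INTER_NEAREST)
        print(n,t,d[0]["pixels"].sum(),d[0]["rect"])
        cv2.drawContours(im,cv2.findContours(m,0,1)[0],-1,col[i],1)
    for P,k in ((place(box((-80,80),(-170,170),(8,8)),508,108,-.02),(255,255,0)),(place(leafP(.5),508,108,-.02),(0,255,255))):
        for p in P: 
            q=(proj(c,p)+.5)*6;cv2.circle(im,tuple(q.astype(int)),4,k,-1)
    out.append(im[v*6-210:v*6+210,u*6-330:u*6+330])
cv2.imwrite("pics/ov.png",cv2.resize(np.vstack(out),(471,600)) if 0 else out[0]);cv2.imwrite("pics/ov2.png",out[1])
E
```

```text
top chart_stand 3138 [242.7, 224.0, 86.0, 42.6]
top leaf 1152 [258.6, 221.4, 36.2, 32.6]
top scrub_brush 465 [212.4, 227.1, 17.3, 41.3]
scene chart_stand 2375 [261.5, 211.8, 90.7, 65.4]
scene leaf 932 [276.2, 198.9, 43.7, 42.8]
scene scrub_brush 497 [238.3, 221.8, 27.8, 29.1]
```

View pics/ov.png

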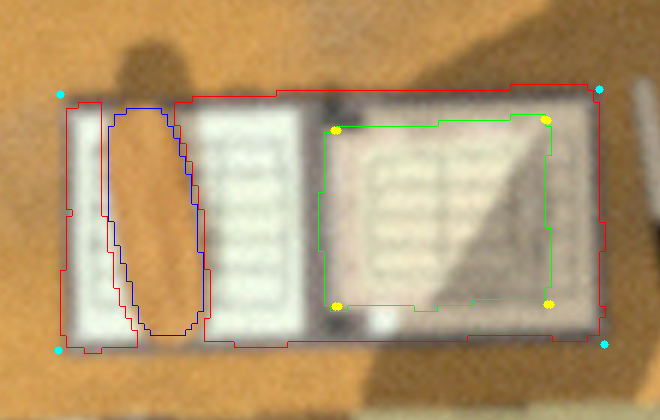

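View pics/ov2.png

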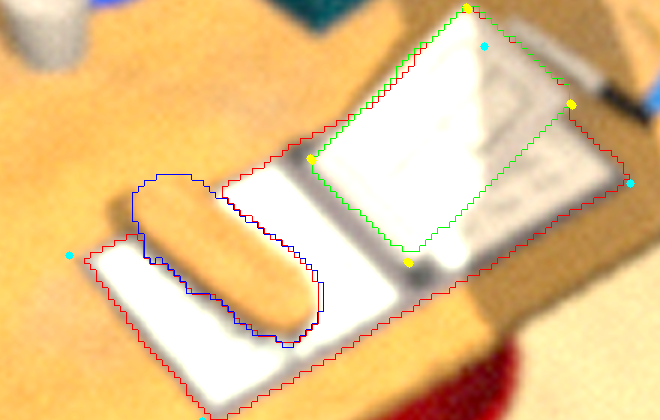

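The overlay confirms the stand at about (508,107) with yaw -0.02. The leaf is at about 0.5 rad (yellow corners sit on its outline), and the brush is near (505,214).

Request:
move_arm:
  steps:
    - [[0.8,0.44,0],0,0.3]
    - [[0.99,0.44,0],0,0.3]
    - [[0.99,0.44,0],0,0.3]
    - [[0.99,0.44,0],0,0.3]
    - [[0.99,0.44,0],0,0.3]
    - [[0.99,0.44,0],0,0.3]
    - [[0.99,0.44,0],0,0.3]
    - [[0.99,0.44,0],0,0.3]
    - [[0.99,0.44,0],0,0.3]
    - [[0.99,0.44,0],0,0.3]
    - [[0.99,0.44,0],0,0.3]
    - [[0.99,0.44,0],0,0.3]
    - [[0.99,0.44,0],0,0.3]
    - [[0.99,0.44,0],0,0.3]
    - [[0.99,0.44,0],0,0.3]
    - [[0.99,0.44,0],0,0.3]
    - [[0.99,0.44,0],0,0.3]
    - [[0.99,0.44,0],0,0.3]
    - [[0.99,0.44,0],0,0.3]
    - [[0.99,0.44,0],0,0.3]

```text
t: 4.72
ee_pos: [398.0, -107.8, 222.9]
orientation: [2.222, 2.22, 0.0]
ft_force: [-0.2, 0.1, 0.1]
width: 61.5
grasp_force: 0.0
```

Request:
move_arm:
  steps:
    - [[0.92,0.4,0],0,0.3]
    - [[0.92,0.4,0],0,0.3]
    - [[0.92,0.4,0],0,0.3]
    - [[0.92,0.4,0],0,0.3]
    - [[0.92,0.4,0],0,0.3]
    - [[0.92,0.4,0],0,0.3]
    - [[0.92,0.4,0],0,0.3]
    - [[0.92,0.4,0],0,0.3]
    - [[0.92,0.4,0],0,0.3]
    - [[0.92,0.4,0],0,0.3]
    - [[0.9,0.38,0],0,0.3]
    - [[0,0,0],0,0.3]
    - [[0,0,0],0,0.3]

```text
t: 5.8
ee_pos: [507.1, 144.2, 222.5]
orientation: [2.22, 2.223, -0.0]
ft_force: [-0.2, -0.4, 0.3]
width: 61.2
grasp_force: 0.0
```

Request:
move_arm:
  steps:
    - [[0,0,0.9],0,0.3]
    - [[0,0,0.9],0,0.3]
    - [[0,0,0.9],0,0.3]
    - [[0,0,0.9],0,0.3]
    - [[0,0,0.9],0,0.3]
    - [[0,0,0.9],0,0.3]
    - [[0,0,0.9],0,0.3]
    - [[0,0,0.7],0,0.3]
    - [[0,0,0.5],0,0.3]
    - [[0,0,0.4],0,0.3]
    - [[0,0,0.2],0,0.3]
    - [[0,0,0],0,0.3]

```text
t: 6.8
ee_pos: [506.6, 143.0, 19.6]
orientation: [-2.222, -2.22, 0.002]
ft_force: [-0.3, 0.7, -0.2]
width: 61.9
grasp_force: 0.0
```

Request:
move_arm:
  steps:
    - [[0.3,0,0],0,0.3]
    - [[0.3,0,0],0,0.3]
    - [[0.3,0,0],0,0.3]
    - [[0.3,0,0],0,0.3]
    - [[0.3,0,0],0,0.3]
    - [[0.3,0,0],0,0.3]
    - [[0.3,0,0],0,0.3]
    - [[0.3,0,0],0,0.3]
    - [[0.3,0,0],0,0.3]
    - [[0.3,0,0],0,0.3]

```text
t: 7.63
ee_pos: [507.1, 219.2, 20.2]
orientation: [2.221, 2.221, -0.0]
ft_force: [-0.5, -1.5, 1.1]
width: 61.7
grasp_force: 0.8
```

```bash
cat > br.py <<'E'
from h import *
import sys
for n in("top","scene"):
    c=cams.get_image(n)
    for d in cams.cut_out(n,"scrub_brush")[:1]:
        r=cv2.minAreaRect(cv2.findNonZero(d["pixels"].astype(np.uint8)))
        print(n,round(d["p"],2),[ray(c,p,float(sys.argv[1]))[:2].round().tolist() for p in cv2.boxPoints(r)])
print(ctrl.get_obs()["ee_pos"],ctrl.get_obs()["ft_force"])
E
python3 br.py 54
```

```text
top 0.21 [[578.0, -407.0], [642.0, -478.0], [574.0, -540.0], [509.0, -469.0]]
scene 0.88 [[569.0, 294.0], [591.0, 234.0], [435.0, 226.0], [418.0, 283.0]]
[506.93413301 218.68705066  20.04017106] [ 0.36645912 -0.15274418  0.09877649]
```

Request:
move_arm:
  steps:
    - [[0.3,0,0],0,0.3]
    - [[0.3,0,0],0,0.3]
    - [[0.3,0,0],0,0.3]
    - [[0.3,0,0],0,0.3]
    - [[0.3,0,0],0,0.3]
    - [[0.3,0,0],0,0.3]
    - [[0.3,0,0],0,0.3]
    - [[0.3,0,0],0,0.3]
    - [[0.3,0,0],0,0.3]
    - [[0.3,0,0],0,0.3]
    - [[0.1,0,0],0,0.3]
    - [[0,0,0],0,0.3]

```text
t: 8.83
ee_pos: [507.1, 296.8, 20.2]
orientation: [2.221, 2.222, 0.001]
ft_force: [0.2, -0.6, -0.2]
width: 61.4
grasp_force: 0.0
```

```bash
python3 br.py 46
```

```text
scene 0.94 [[575.0, 367.0], [590.0, 305.0], [426.0, 308.0], [416.0, 365.0]]
[506.99867575 295.59559222  20.15471438] [-0.59633294 -0.62734788 -0.23270916]
```

Request:
move_arm:
  steps:
    - [[-0.5,0,0],0,0.3]
    - [[-0.5,0,0],0,0.3]
    - [[0,0,-0.8],0,0.3]
    - [[0,0,-1],0,0.3]
    - [[0,0,-1],0,0.3]
    - [[0,0,-1],0,0.3]
    - [[0,0,-1],0,0.3]
    - [[0,0,-1],0,0.3]
    - [[0,0,-1],0,0.3]
    - [[0,0,-0.4],0,0.3]

```text
t: 9.87
ee_pos: [508.4, 270.1, 203.4]
orientation: [2.222, 2.219, 0.006]
ft_force: [-0.1, 1.1, 1.0]
width: 61.6
grasp_force: 0.0
```

Request:
move_arm:
  steps:
    - [[-1,0,0],0,0.3]
    - [[-1,0,0],0,0.3]
    - [[-1,0,0],0,0.3]
    - [[-1,0,0],0,0.3]
    - [[-1,0,0],0,0.3]
    - [[-1,0,0],0,0.3]
    - [[-1,0,0],0,0.3]
    - [[-1,0,0],0,0.3]
    - [[-1,0,0],0,0.3]
    - [[-1,0,0],0,0.3]
    - [[-1,0,0],0,0.3]
    - [[-1,0,0],0,0.3]
    - [[-1,0,0],0,0.3]
    - [[-0.3,0,0],0,0.3]
    - [[0,0,0],0,0.3]

```text
t: 11.12
ee_pos: [506.2, -63.5, 199.5]
orientation: [-2.225, -2.217, 0.001]
ft_force: [0.6, 0.9, -0.6]
width: 61.7
grasp_force: 0.0
```

```bash
python3 - <<'E'
from h import *
print(ctrl.get_obs()["ee_pos"])
c=cams.get_image("scene")
im=cv2.resize(c["image"][140:290,160:360,::-1],None,fx=4,fy=4,interpolation=cv2.INTER_CUBIC)
from fit import leafP,place
for p in place(leafP(.5),508,107,-.02):
    q=(proj(c,p)-[160,140]+.5)*4;cv2.circle(im,tuple(q.astype(int)),3,(0,0,255),-1)
cv2.imwrite("pics/s2.png",im)
E
python3 br.py 46
```

```text
[506.15913831 -63.51782908 199.47153725]
top 0.86 [[583.0, 364.0], [584.0, 311.0], [437.0, 306.0], [436.0, 358.0]]
scene 0.67 [[577.0, 363.0], [590.0, 303.0], [423.0, 308.0], [414.0, 364.0]]
[506.82868403 -60.6383712  200.01576699] [-0.28553083  0.37341484 -0.47542056]
```

View pics/s2.png

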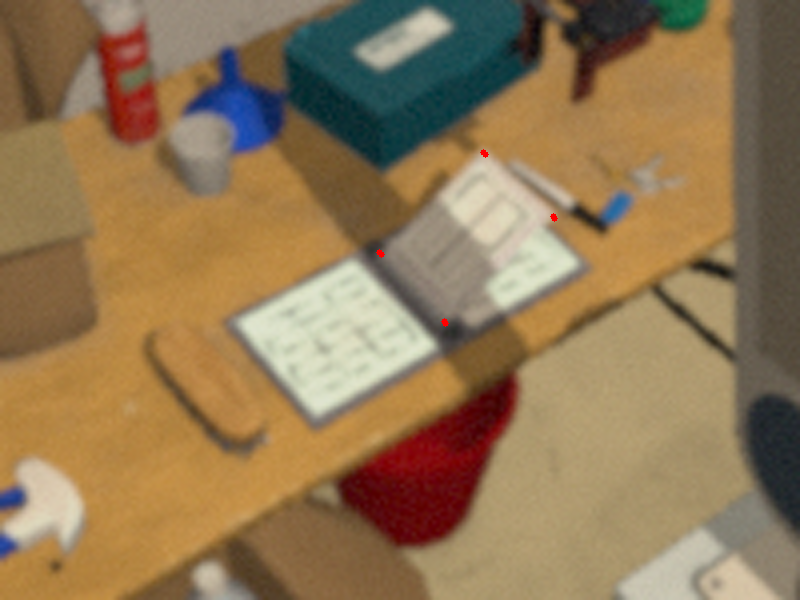

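The brush lies off the stand (about (205,385) in the crop), upright on the table. The leaf is still at 0.5 rad, with the red predicted corners on its outline. The gripper is behind the free edge, so I can go down there.

Request:
move_arm:
  steps:
    - [[0,0,0.8],0,0.3]
    - [[0,0,0.9],0,0.3]
    - [[0,0,0.9],0,0.3]
    - [[0,0,0.9],0,0.3]
    - [[0,0,0.9],0,0.3]
    - [[0,0,0.7],0,0.3]
    - [[0,0,0.4],0,0.3]
    - [[0,0,0],0,0.3]
    - [[0,0,0],0,0.3]

```text
t: 12.12
ee_pos: [507.1, -61.0, 62.7]
orientation: [-2.22, -2.222, 0.001]
ft_force: [-0.4, -0.6, 0.0]
width: 61.4
grasp_force: 0.0
```

Request:
move_arm:
  steps:
    - [[0.3,0,0],0,0.3]
    - [[0.3,0,0],0,0.3]
    - [[0.3,0,0],0,0.3]
    - [[0.24,0,0],0,0.3]
    - [[0.23,0,-0.33],0,0.3]
    - [[0.23,0,-0.33],0,0.3]
    - [[0.23,0,-0.33],0,0.3]
    - [[0.29,0,-0.28],0,0.3]
    - [[0.29,0,-0.28],0,0.3]
    - [[0.29,0,-0.28],0,0.3]

```text
t: 12.95
ee_pos: [508.2, 5.5, 110.4]
orientation: [2.219, 2.219, 0.002]
ft_force: [0.9, -4.5, 1.9]
width: 61.8
grasp_force: 1.9
```

```bash
python3 - <<'E'
from h import *
from fit import leafP,place
print(ctrl.get_obs()["ee_pos"],ctrl.get_obs()["ft_force"])
c=cams.get_image("scene")
im=cv2.resize(c["image"][140:290,160:360,::-1],None,fx=4,fy=4,interpolation=cv2.INTER_CUBIC)
for p in place(leafP(.9),508,107,-.02):
    q=(proj(c,p)-[160,140]+.5)*4;cv2.circle(im,tuple(q.astype(int)),3,(0,0,255),-1)
cv2.imwrite("pics/s3.png",im)
E
```

```text
[508.1736558    5.54654452 110.4188607 ] [ 0.93034428 -4.46307958  1.94999973]
```

View pics/s3.png

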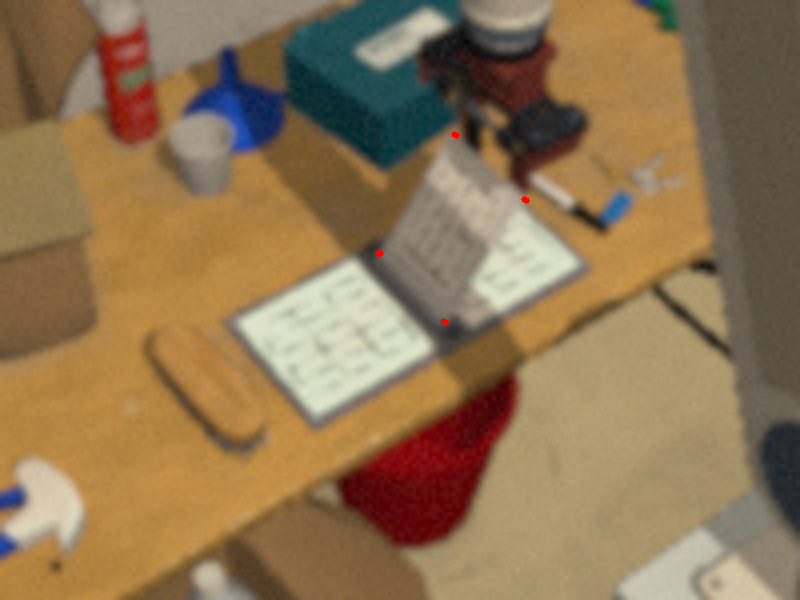

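The fingers are on the free edge from behind and the leaf is at about 0.9 rad, as planned (predicted edge at (455,135)-(525,200)). I'll continue along the arc.

Request:
move_arm:
  steps:
    - [[0.34,0,-0.21],0,0.3]
    - [[0.34,0,-0.21],0,0.3]
    - [[0.34,0,-0.21],0,0.3]
    - [[0.37,0,-0.15],0,0.3]
    - [[0.37,0,-0.15],0,0.3]
    - [[0.37,0,-0.15],0,0.3]
    - [[0.39,0,-0.07],0,0.3]
    - [[0.39,0,-0.07],0,0.3]
    - [[0.39,0,-0.07],0,0.3]
    - [[0.36,0,0],0,0.3]
    - [[0.36,0,0],0,0.3]
    - [[0.36,0,0],0,0.3]
    - [[0.33,0,0.08],0,0.3]
    - [[0.33,0,0.08],0,0.3]
    - [[0.33,0,0.08],0,0.3]
    - [[0.31,0,0.14],0,0.3]
    - [[0.31,0,0.14],0,0.3]
    - [[0.31,0,0.14],0,0.3]

```text
t: 14.5
ee_pos: [507.1, 164.1, 123.7]
orientation: [2.222, 2.221, -0.0]
ft_force: [0.3, -1.1, -0.8]
width: 61.4
grasp_force: 0.6
```

```bash
python3 - <<'E'
from h import *
from fit import leafP,place
print(ctrl.get_obs()["ee_pos"],ctrl.get_obs()["ft_force"])
c=cams.get_image("scene")
im=cv2.resize(c["image"][140:290,160:360,::-1],None,fx=4,fy=4,interpolation=cv2.INTER_CUBIC)
for p in place(leafP(2.1),508,107,-.02):
    q=(proj(c,p)-[160,140]+.5)*4;cv2.circle(im,tuple(q.astype(int)),3,(0,0,255),-1)
cv2.imwrite("pics/s4.png",im)
E
```

```text
[507.082254   164.12037786 123.71638026] [ 0.2621174  -1.09400441 -0.83281988]
```

View pics/s4.png

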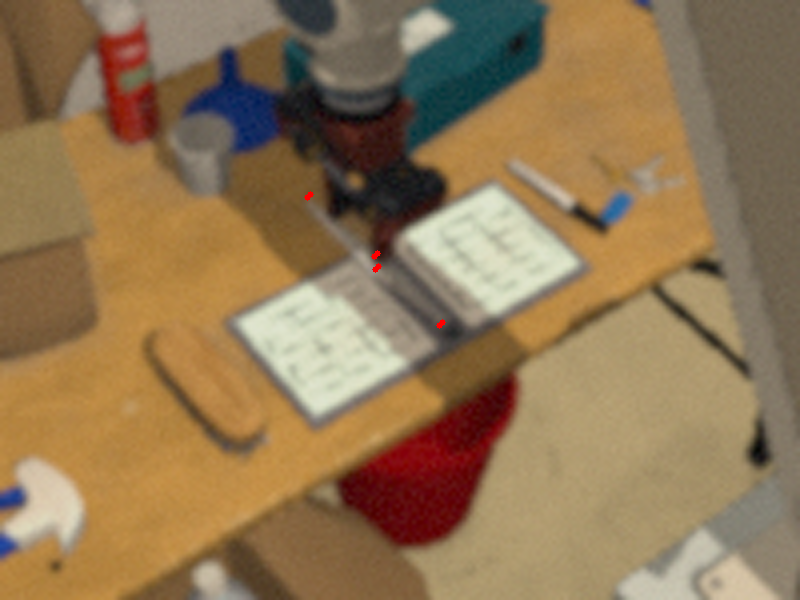

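The leaf is at about 2.1 rad, seen edge-on with the red points along it, and the fingers are on its former underside. Next I turn it the rest of the way and press it down.

Request:
move_arm:
  steps:
    - [[0.25,0,0.2],0,0.3]
    - [[0.25,0,0.2],0,0.3]
    - [[0.25,0,0.2],0,0.3]
    - [[0.23,0,0.25],0,0.3]
    - [[0.23,0,0.25],0,0.3]
    - [[0.23,0,0.25],0,0.3]
    - [[0.18,0,0.29],0,0.3]
    - [[0.18,0,0.29],0,0.3]
    - [[0.18,0,0.29],0,0.3]
    - [[0.11,0,0.32],0,0.3]
    - [[0.11,0,0.32],0,0.3]
    - [[0.11,0,0.32],0,0.3]
    - [[0.05,0,0.34],0,0.3]
    - [[0.05,0,0.34],0,0.3]
    - [[0.05,0,0.3],0,0.3]
    - [[0,0,0.1],0,0.3]
    - [[0,0,0.1],0,0.3]
    - [[0,0,0],0,0.3]
    - [[0,0,0],0,0.3]

```text
t: 16.13
ee_pos: [506.7, 224.8, 15.4]
orientation: [-2.222, -2.221, 0.001]
ft_force: [-1.9, 0.8, 3.2]
width: 61.4
grasp_force: 1.3
```

Request:
move_arm:
  steps:
    - [[0,0,0.1],0,0.3]
    - [[0,0,0.1],0,0.3]
    - [[0,0,0],0,0.3]
    - [[0,0,0],0,0.3]

```text
t: 16.47
ee_pos: [506.9, 224.9, 14.3]
orientation: [-2.222, -2.221, -0.0]
ft_force: [-13.6, -4.9, 50.0]
width: 61.1
grasp_force: 25.0
```

At the stop: 50 N at z = 14.3 mm, so the leaf is flat. Retreating upward.

Request:
move_arm:
  steps:
    - [[0,0,-0.3],0,0.3]
    - [[0,0,-0.5],0,0.3]
    - [[0,0,-1],0,0.3]
    - [[0,0,-1],0,0.3]
    - [[0,0,-1],0,0.3]
    - [[0,0,-1],0,0.3]
    - [[0,0,-1],0,0.3]
    - [[-1,0,-1],0,0.3]
    - [[-1,0,-1],0,0.3]
    - [[-1,0,0],0,0.3]
    - [[-1,0,0],0,0.3]
    - [[-1,0,0],0,0.3]
    - [[-1,0,0],0,0.3]
    - [[-1,0,0],0,0.3]
    - [[-1,0,0],0,0.3]
    - [[0,0,0],0,0.3]
    - [[0,0,0],0,0.3]

```text
t: 17.88
ee_pos: [507.0, 24.0, 205.4]
orientation: [2.225, 2.218, 0.0]
ft_force: [1.0, -0.2, -0.1]
width: 61.7
grasp_force: 0.0
```

```bash
python3 br.py 46; python3 - <<'E'
from h import *
from fit import leafP,place
c=cams.get_image("scene")
im=cv2.resize(c["image"][140:290,160:360,::-1],None,fx=4,fy=4,interpolation=cv2.INTER_CUBIC)
for p in place(leafP(3.14),508,107,-.02):
    q=(proj(c,p)-[160,140]+.5)*4;cv2.circle(im,tuple(q.astype(int)),3,(0,0,255),-1)
cv2.imwrite("pics/s5.png",im)
E
```

```text
top 0.71 [[584.0, 358.0], [582.0, 307.0], [440.0, 308.0], [441.0, 359.0]]
scene 0.77 [[576.0, 369.0], [593.0, 309.0], [428.0, 305.0], [415.0, 361.0]]
[507.03909819  25.78873296 205.21209497] [ 0.49868254 -0.68849019 -0.84312355]
```

View pics/s5.png

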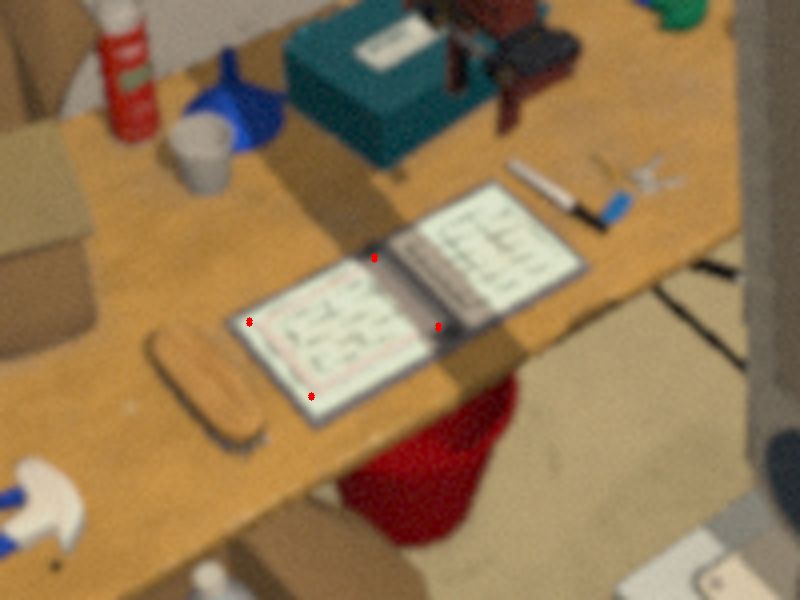

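The leaf lies flat on the left half, inside the predicted corners at (250,322)-(438,327). The brush is on the table clear of the stand, nothing else has moved, and the gripper is free.

```bash
python3 -c "
from workcell import ctrl
print(ctrl.close_job())"
```

```text
the job is handed in; nothing more can be done
None
```

The brush is on the table clear of the stand, bristles down, and the leaf is turned over and pressed flat on the left half; I handed the job in at about 18 s, but the hand-in call returned no verdict.

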